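Serve the shortbread into the display tray

ROBOT

A 7-joint arm with a two-finger parallel gripper is mounted at the origin on a cart in front of the work surface, level with it; the furniture and walls round the work are solid. World frame = base frame: x ahead of the robot, y to its left, z up, the work surface at z = 0. Lengths are in m, angles in rad, forces in N, time in s.
With the tool pointing down it reaches from about 0.425 to 0.95 m from the base axis. Payload 4.7 kg.
Tool frame: the origin (TCP) lies at the very end of the fingers, on their centre line; the grasp point (between the pads) lies arm.pinch_z behind it (arm.pinch_z is the distance from the TCP to the grasp point, in m); z points along the fingers, y is the line along which they close (so a half turn about z gives the same grasp; the last joint's range is limited). The gripper opens to 85 mm and grips with 20 to 120 N. Pads are 22 mm wide; open, the fingers measure 114 mm over their backs; the gripper's body (76 mm by 85 mm) begins 54 mm behind the grasp point. The pads swing forward as they close: fully open they stand 13 mm farther back than shut.
Start: joints at [1.137, 0.469, -0.049, 1.532, 0.024, 1.141, -0.082], TCP at [0.266, -0.62, 0.231] pointing down, gripper open.
Joint ranges: [-2.59, 2.59], [-0.33, 1.99], [-1.39, 1.29], [0.1, 2.45], [-1.04, 4.18], [0.21, 1.99], [-2.66, 2.66]. Speed limits (rad/s): [2.57, 2.57, 3.14, 3.14, 3.14, 3.14, 3.14].

INTERFACE

Orientations are given as a rotation vector (axis times angle).
In Python, from workcell import arm, eyes gives the robot as it stands. The module is installed in compiled form; this text tells all that it offers.
- The arm moves only by the tool arm_command, never from a script. Its argument "increments" is a list of rows, each a list of 7 numbers: the closure, from 0 (fully open) to 1 (shut), then the shift along the tool's x, y, z in units of 40 mm (1.0 is 40 mm), then the turn, a rotation vector about the tool's x, y, z in units of 5 degrees (1.0 is 5 degrees). A call has 1 to 12 rows; each row shifts and turns the commanded pose from where the row before left it, along the tool's axes as they then stand; what a row does not reach is not made up. A row lasts 1/10 s, in which the tool goes at most 50 mm and 8.59 degrees, less where a joint would pass 70% of its speed; a pose out of reach is approached as far as the arm can. A call is refused whole if a number of a shift passes 1 or a number of a turn 1, either way. A call with a gripper value outside its range is refused whole. The fingers move at their own pace and stop on an object; the grip force is fixed at half the most. Time passes only in rows, so rows that do not move let the fingers close. It gives the time, the measured TCP pose, the force, the opening and the grip force at its end, in the units of the state.
- arm.get_state(): the state, without advancing time (a new reading comes with each control period).
- eyes.capture(name): name is "scene" or "top"; returns (picture, depth): 384x512x3 uint8, red, green, blue; 384x512 float32, m along the optical axis (not along the pixel's ray), 0 where there is no reading.
- eyes.get_calibration(name): a dict with "intrinsics" (3x3 intrinsics, pixels), "pose" (4x4, takes a point from camera to world coordinates). Camera axes: x right, y down, z forward; pixel columns grow to the right and rows downward; lengths in m; the calibration is good to about 2 mm. A picture is of the moment at which its call begins. get_calibration takes no time and is no camera call.
- arm.job_done(): hands the job in; it is judged then, once.
The state is a dict: "time": time; "joint_pos": joint angles; "joint_vel": joint speeds; "joint_torque": joint torques, N m; "tcp_pos": TCP position; "ee_rot": TCP orientation; "ft_force": force on the tool from outside, world axes, zero at the start; "torque": the same for the moment, N m; "gripper_width": finger opening in m; "grasp_force": force on a finger pad.
Only numpy, scipy, OpenCV 4.12 (cv2) and the standard library are available. Lean on these libraries where they do the work, as an engineer would, in place of code of your own. Each camera call takes 0.05 s, during which the arm holds its last target. There are 200 camera calls.

TASK

Move the slab of shortbread from the baking sheet to the display tray with the cake server, never touching the shortbread with the gripper: slide the blade under it against the sheet's lip, carry it level without dropping it, and tip the server nose-down over the wide empty compartment so the slab slides off. Then push the slab with the server until it sits flat, square and flush in the compartment's outer far corner (away from the brownies and from the robot), and lay the server flat on the bare worktop. Leave the brownies, the milk pitcher and the price card where they are.

Things in the scene. Friction and masses are not known exactly. Their poses are not given: they have to be found in the camera images.
- shortbread: Golden rectangular slab with rows of fork pricks, 76 (x) x 60 (y) x 22 mm high, 60 to 120 g, loose on the baking sheet. Origin: centre of the underside, z up. Sides vertical; the lower edge is bevelled all round (underside 5 mm smaller per side, bevel 4 mm high), so a thin edge kept on the sheet wedges in under it. Starts 3 to 30 mm before the lip, a little askew; pushed, it slides to the lip.
- server: Cake server, 155 g, loose, lying blade-down on the worktop. Flat slippery steel blade 110 (x) x 64 (y) x 2.2 mm; cranked neck rising from its rear edge; black handle 20 mm wide (y), 20 mm high, from x = -165 to -70 mm, centre line at z = 52 mm, parallel to the blade. Origin: centre of the blade's underside, x to the front edge, z up. A load starts to slide at 14 to 20 degrees of tilt.
- server_grip (a point): Point to grip on the server's handle, in the middle of its section: 87 mm behind the server's origin, 52 mm above the blade's underside. Axes as the server's: grip across y (20 mm), firmly; pushing or pressing with the blade can turn the server a little in the fingers.
- server_edge (a point): Middle of the blade's straight front edge, on the underside: 55 mm ahead of the server's origin. The last 12 mm of the blade's top are bevelled, to 0.8 mm thick here. Axes as the server's.
- baking_sheet: Baking sheet: flat dark steel, 200 (x) x 184 (y) mm, fixed. Origin: centre of its underside on the worktop; its upper face is 3 mm above. Open on three sides; along the far side (+x) a turned-up lip, 17 mm high above the origin, inner face at x = +94 mm. Stands left or right of the robot, the lip always away from the robot.
- display_tray: White display tray 190 (x) x 236 (y) mm, fixed, on the other side from the sheet. Origin: centre of its underside on the worktop; floor 5 mm above it. Rim all round, 6 mm thick, 18 mm high above the origin; inner faces at x = +/-89, y = +/-112 mm. A 13 mm high divider at y = 44 to 50 mm parts the narrow compartment (+y, two brownies) from the wide empty one (y = -112 to 44 mm).
- tray_corner (a point): The wide compartment's outer far corner, on the tray's floor where the inner faces of the far rim (+x) and of the right rim (-y) meet. Axes as the tray's. A slab lying flush, its long side along the tray's x, has its centre at x = -38, y = +30 mm from here.
- brownie_1: Dark brown brownie 66 x 52 x 24 mm, loose in the far half of the tray's narrow compartment; origin: centre of its underside. Leave alone.
- brownie_2: The second brownie, same size, in the near half of the narrow compartment. Leave alone.
- pitcher: Steel milk pitcher, 75 x 106 x 100 mm, loose, standing behind the work in the middle; origin: centre of its underside. Leave alone.
- card: Small black price card on a wooden foot, 22 x 90 x 72 mm, loose, standing behind the sheet or tray on the right; origin: centre of its underside. Leave alone.

How it is judged:
By the outcome, as a careful person would: the job done as asked, in the order asked, and still so for the second after the job is handed in, with the robot touching nothing.
It also fails if it takes over 72 s, if anything falls off the work surface, if the arm or the gripper's body presses on something with over 40 N, if the wrist force passes 120 N, or if a joint passes its speed limit or range.

## Working session

There is one attempt and no reset: what is moved stays moved. The work goes in short steps, Python scripts to look and compute and a tool call to move; the robot and the scene stay as the last step left them, time stands still between calls to the robot, and variables do not carry over. Pictures are saved under pics/ and viewed, at most 10 in all, crops included, and the job is handed in when it is done.

Besides the shell and the picture viewer there is one more tool, called after "Call:" as a command line: name --pt "numbers of a row" for each row, then --argument value for the rest. arm_command: Moves the arm, as the interface text tells. Its arguments: {"type":"object","properties":{"increments":{"type":"array"}},"required":["increments"]}

```bash
mkdir -p pics; cat > h.py <<'E'
import numpy as np, cv2
from workcell import arm, eyes
from scipy.spatial.transform import Rotation as R
def cap(n,save=None):
    p,d=eyes.capture(n); c=eyes.get_calibration(n)
    if save: cv2.imwrite('pics/'+save,p[:,:,::-1])
    return p,d,np.array(c['intrinsics']),np.array(c['pose'])
def ray(uv,K,T,z):
    uv=np.atleast_2d(np.asarray(uv,float)); r=np.c_[uv,np.ones(len(uv))]@np.linalg.inv(K).T@T[:3,:3].T
    o=T[:3,3]; return o+r*((z-o[2])/r[:,2])[:,None]
def cloud(d,K,T):
    v,u=np.indices(d.shape); P=np.stack([(u-K[0,2])/K[0,0]*d,(v-K[1,2])/K[1,1]*d,d],-1)
    return P@T[:3,:3].T+T[:3,3]
E
python3 - <<'E'
from h import *
np.set_printoptions(precision=4,suppress=True)
for n in('top','scene'):
    p,d,K,T=cap(n,n+'0.png');print(n,K,T,(d>0).mean())
    np.savez(n+'0.npz',p=p,d=d,K=K,T=T)
s=arm.get_state()
print({k:np.round(v,4) for k,v in s.items()}, arm.pinch_z)
E
```

```text
top [[396.6702   0.     251.8974]
 [  0.     396.6702 193.4103]
 [  0.       0.       1.    ]] [[-0.0135 -0.9938  0.1102  0.4781]
 [-0.9999  0.0142  0.0056 -0.0006]
 [-0.0072 -0.1101 -0.9939  1.13  ]
 [ 0.      0.      0.      1.    ]] 0.9959157307942709
scene [[379.6915   0.     260.582 ]
 [  0.     379.6915 193.1018]
 [  0.       0.       1.    ]] [[-0.7126 -0.368   0.5973  0.0643]
 [-0.7014  0.3599 -0.6152  0.5571]
 [ 0.0115 -0.8573 -0.5146  0.5364]
 [ 0.      0.      0.      1.    ]] 0.9957682291666666
{'time': np.float64(0.1), 'joint_pos': array([ 1.1371,  0.4694, -0.0486,  1.5336,  0.0241,  1.141 , -0.0823]), 'joint_vel': array([ 0.0005, -0.0043, -0.0003, -0.0036, -0.0002,  0.0007, -0.0017]), 'joint_torque': array([  0.0007, -51.1518,  -0.0469, -23.839 ,   0.0108,   0.0044,
         0.    ]), 'tcp_pos': array([ 0.2657, -0.6199,  0.2304]), 'ee_rot': array([-3.0757, -0.6313,  0.0007]), 'ft_force': array([-0.1037, -0.5626, -0.7794]), 'torque': array([0.0186, 0.0061, 0.0093]), 'grasp_force': np.float64(0.0), 'gripper_width': np.float64(0.0853)} 0.0187
```

View pics/top0.png

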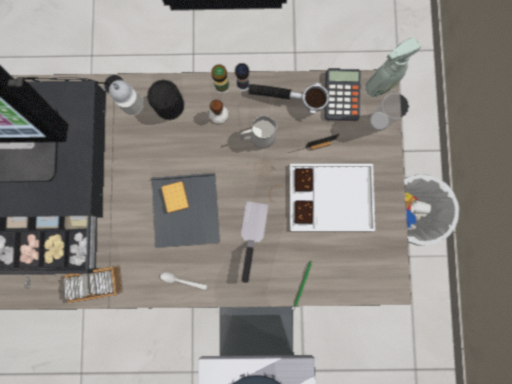

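View pics/scene0.png

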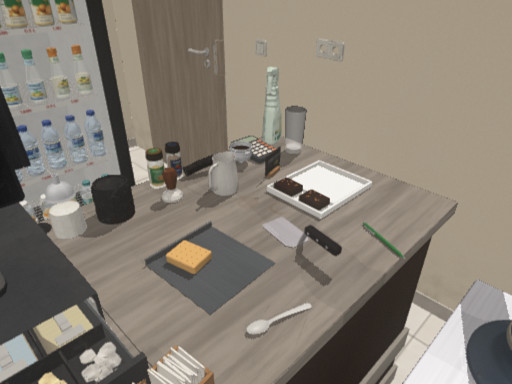

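The top view shows the sheet at about (185,210), shortbread (175,197), server blade (255,222) with handle (247,265), tray (332,197) with brownies on its left, pitcher (263,130) and card (322,142). The scene view agrees.

```bash
cat >> h.py <<'E'
def rect(m,K,T,z,name):
    m=m.astype(np.uint8); n,l,s,c=cv2.connectedComponentsWithStats(m)
    i=1+np.argmax(s[1:,4]); cs,_=cv2.findContours((l==i).astype(np.uint8),cv2.RETR_EXTERNAL,cv2.CHAIN_APPROX_NONE)
    P=ray(max(cs,key=len)[:,0,:],K,T,z)[:,:2]
    (cx,cy),(w,h),a=cv2.minAreaRect((P*1000).astype(np.float32))
    v,u=np.nonzero(l==i); q=ray(np.c_[u,v],K,T,z)[:,:2]*1000
    C=np.cov(q.T); ev,V=np.linalg.eigh(C); ax=np.degrees(np.arctan2(V[1,1],V[0,1]))
    print(name,'c',np.round((cx,cy),1),'mean',q.mean(0).round(1),'wh',np.round((w,h),1),'a',round(a,2),'pca',round(ax,2),'sd-size',np.sqrt(12*ev).round(1),'n',s[i,4])
    return l==i
def box(m,u0,v0,u1,v1):
    o=np.zeros_like(m,bool); o[v0:v1,u0:u1]=m[v0:v1,u0:u1]; return o
E
python3 - <<'E'
from h import *
f=np.load('top0.npz');p,d,K,T=[f[k] for k in 'pdKT']
hsv=cv2.cvtColor(p,cv2.COLOR_RGB2HSV);H,S,V=[hsv[...,i].astype(int) for i in range(3)]
W=cloud(d,K,T)
for n,(u,v) in dict(slab=(175,197),sheet=(200,225),blade=(255,222),handle=(247,265),trayfloor=(345,197),brownie=(303,180)).items(): print(n,hsv[v,u],W[v,u].round(4))
ora=(H>8)&(H<28)&(S>140)
rect(box(ora,150,170,220,240),K,T,.025,'slab')
rect(box((V<80)|ora,145,165,225,255),K,T,.003,'sheet')
rect(box((V>140)&(S<45),284,155,380,240),K,T,.018,'tray')
rect(box((V>140)&(S<60),235,190,280,250),K,T,.0022,'blade')
rect(box(V<70,235,235,262,290),K,T,.06,'handle')
big=lambda u0,v0,u1,v1:cv2.resize(p[v0:v1,u0:u1,::-1],None,fx=5,fy=5,interpolation=cv2.INTER_CUBIC)
cv2.imwrite('pics/c1.png',big(148,168,288,288))
cv2.imwrite('pics/c2.png',big(150,170,151,171))
f=np.load('scene0.npz');ps,ds,Ks,Ts=[f[k] for k in 'pdKT']
hs=cv2.cvtColor(ps,cv2.COLOR_RGB2HSV).astype(int)
rect(box((hs[...,0]>8)&(hs[...,0]<28)&(hs[...,1]>130)&(hs[...,2]>190),150,230,220,280),Ks,Ts,.025,'slab scene')
rect(box((hs[...,2]>140)&(hs[...,1]<60),255,210,305,252),Ks,Ts,.0022,'blade scene')
Ws=cloud(ds,Ks,Ts)
m=box(hs[...,2]<60,303,222,342,256); q=Ws[m&(Ws[...,2]>.03)]; print('handle scene',len(q),q.mean(0),q.min(0),q.max(0))
E
```

```text
slab [ 20 130 223] [0.5936 0.2215 0.0248]
sheet [100  22 103] [0.515  0.1541 0.0043]
blade [141  10 186] [ 0.5214 -0.0018  0.002 ]
handle [150   5  50] [0.4053 0.0211 0.061 ]
trayfloor [113   4 229] [ 0.5893 -0.2603 -0.0006]
brownie [ 13 151 103] [ 0.6361 -0.1381  0.0274]Traceback (most recent call last):
  File "<stdin>", line 7, in <module>
  File "h.py", line 16, in rect
    i=1+np.argmax(s[1:,4]); cs,_=cv2.findContours((l==i).astype(np.uint8),cv2.RETR_EXTERNAL,cv2.CHAIN_APPROX_NONE)
        ~~~~~~~~~^^^^^^^^^
    return _wrapfunc(a, 'argmax', axis=axis, out=out, **kwds)
    return bound(*args, **kwds)
ValueError: attempt to get argmax of an empty sequence
```

```bash

cat > m.py <<'E'
from h import *
f=np.load('top0.npz');p,d,K,T=[f[k] for k in 'pdKT']
hsv=cv2.cvtColor(p,cv2.COLOR_RGB2HSV);H,S,V=[hsv[...,i].astype(int) for i in range(3)]
print('wood',hsv[270,215],hsv[150,200])
ora=(H>8)&(H<28)&(S>95)&(V>120)
rect(box(ora,150,170,220,240),K,T,.025,'slab')
rect(box(((H>85)&(H<130)&(V<135))|ora,145,165,225,255),K,T,.003,'sheet')
rect(box((V>140)&(S<45),284,155,380,240),K,T,.018,'tray')
rect(box((V>140)&((H>120)|(S<16)),235,190,280,250),K,T,.0022,'blade')
rect(box(V<75,235,235,262,290),K,T,.06,'handle')
cv2.imwrite('pics/c1.png',cv2.resize(p[168:288,148:288,::-1],None,fx=5,fy=5,interpolation=cv2.INTER_CUBIC))
f=np.load('scene0.npz');ps,ds,Ks,Ts=[f[k] for k in 'pdKT']
hs=cv2.cvtColor(ps,cv2.COLOR_RGB2HSV).astype(int)
print('s',hs[256,190],hs[265,185],hs[232,285],hs[238,322],hs[270,240])
Ws=cloud(ds,Ks,Ts)
m=box(hs[...,2]<70,303,222,342,256)&(Ws[...,2]>.03); q=Ws[m]; print('handle scene',len(q),q.mean(0),q.min(0),q.max(0))
E
python3 m.py
```

```text
wood [ 17  29 157] [ 16  31 140]
slab c [595.2 222.6] mean [594.7 222.5] wh [77.7 62.9] a 13.51 pca -166.16 sd-size [62.4 77. ] n 611
sheet c [559.4 196.7] mean [557.3 195.4] wh [197.9 179.6] a 3.72 pca -179.76 sd-size [179.7 197.6] n 4178
tray c [ 589.3 -219.5] mean [ 586.6 -234. ] wh [271.8 237.8] a 89.14 pca 154.33 sd-size [245.5 251.4] n 6715
blade c [522.7   1. ] mean [523.4   1.2] wh [ 66.8 111.7] a 79.9 pca 169.84 sd-size [ 64.9 107.9] n 886
handle c [407.6  20.7] mean [407.5  21. ] wh [16.6 90.7] a 79.76 pca 170.11 sd-size [16.1 90.4] n 209
s [ 18 129 226] [ 17 127 168] [173  13 179] [10 30 51] [60  3 94]
handle scene 408 [0.39968757 0.02879138 0.05995043] [0.06430464 0.00704363 0.04580536] [0.4523345  0.55713582 0.53635017]
```

View pics/c1.png

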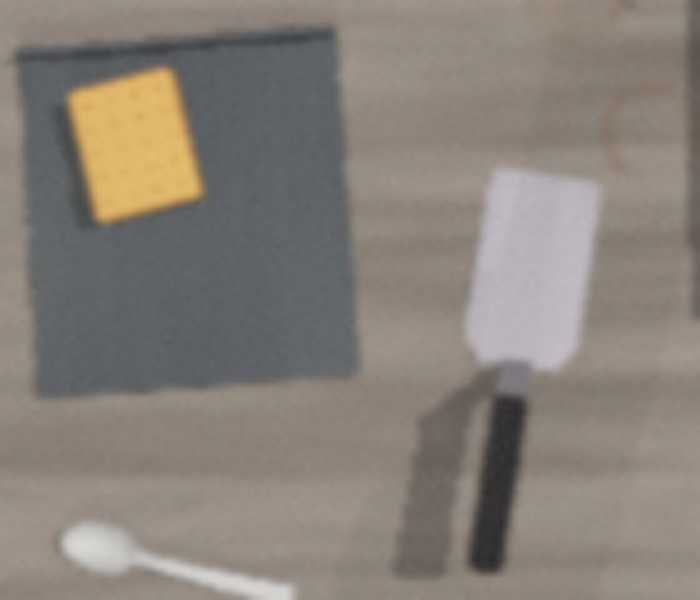

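The crop shows the slab's yaw at about 14°, the sheet's at about 4° and the server's at about -10°, with the blade centre at (0.523, 0.001). I'll turn the tool first, then move over the handle.

Call:
arm_command --pt "0 0 0 0 0 0 0.95" --pt "0 0 0 0 0 0 0.95" --pt "0 0 0 0 0 0 0.95" --pt "0 0 -0.5 0 0 0 0.95" --pt "0 0 -0.9 0 0 0 0.95" --pt "0 0 -0.9 0 0 0 0.95" --pt "0 0 -0.9 0 0 0 0.96" --pt "0 0 -0.9 0 0 0 0" --pt "0 0 -0.9 0 0 0 0" --pt "0 0 -0.9 0 0 0 0" --pt "0 0 -0.9 0 0 0 0" --pt "0 0 -0.9 0 0 0 0"

```text
time: 1.3
tcp_pos: [0.2953, -0.314, 0.2311]
ee_rot: [-3.129, 0.277, 0.001]
ft_force: [0.7, 0.5, -0.6]
gripper_width: 0.0854
grasp_force: 0.0
```

```bash
cat >> h.py <<'E'
def st():
    s=arm.get_state(); r=R.from_rotvec(s['ee_rot']); A=r.as_matrix()
    print('t',round(s['time'],2),'tcp',np.round(s['tcp_pos'],4),'xaxis yaw',round(np.degrees(np.arctan2(A[1,0],A[0,0])),2),'x.z',round(np.degrees(np.arcsin(A[2,0])),2),'y.z',round(np.degrees(np.arcsin(A[2,1])),2),'F',np.round(s['ft_force'],1),'w',round(s['gripper_width'],4),'g',round(float(s['grasp_force']),1),'q',np.round(s['joint_pos'],2))
    return np.array(s['tcp_pos']),r
def go(target,R_t=None):
    p,r=st(); d=r.inv().apply(np.array(target)-p); print('units shift',(d/.04).round(3),'mm',(d*1000).round(1))
    if R_t is not None: print('turn units',(np.degrees((r.inv()*R_t).as_rotvec())/5).round(3))
E
python3 - <<'E'
from h import *
go([.4375,.0164,.12])
f=np.load('top0.npz');p,d,K,T=[f[k] for k in 'pdKT']
hsv=cv2.cvtColor(p,cv2.COLOR_RGB2HSV);H,S,V=[hsv[...,i].astype(int) for i in range(3)]
print(hsv[197,280:296].tolist(), hsv[197,368:380].tolist())
rect(box((V>185)&(S<20)|(box((V<150)&(S>60),293,165,316,227)),284,155,380,240),K,T,.018,'tray')
for n,b in dict(b1=(292,165,316,195),b2=(292,197,316,228)).items(): rect(box((V<140)&(S>60),*b),K,T,.029,n)
E
```

```text
t 1.3 tcp [ 0.2953 -0.314   0.2311] xaxis yaw -10.11 x.z -0.02 y.z -0.01 F [ 0.7  0.5 -0.6] w 0.0854 g 0.0 q [ 0.78  0.07 -0.07  2.07  0.01  1.   -1.04]
units shift [ 2.052 -8.756  2.777] mm [  82.1 -350.3  111.1]
[[15, 31, 146], [16, 33, 146], [14, 33, 149], [16, 33, 149], [13, 32, 144], [13, 32, 129], [14, 35, 110], [17, 39, 105], [15, 34, 106], [15, 12, 130], [170, 4, 187], [110, 3, 221], [113, 4, 228], [120, 4, 230], [113, 4, 228], [120, 4, 229]] [[0, 0, 193], [0, 1, 183], [30, 3, 165], [90, 3, 157], [135, 3, 191], [0, 1, 195], [9, 15, 172], [12, 29, 147], [13, 35, 140], [14, 34, 141], [15, 32, 142], [11, 34, 141]]
tray c [ 588.8 -218.7] mean [ 585.8 -234.4] wh [235.8 186.8] a 89.15 pca 100.41 sd-size [190.6 206.3] n 4311
b1 c [ 637.4 -139.4] mean [ 638.  -139.4] wh [42.1 59.8] a 88.52 pca 176.96 sd-size [44.3 60.6] n 342
b2 c [ 547.6 -135.5] mean [ 546.8 -136.5] wh [44.3 58.7] a 88.29 pca 178.51 sd-size [44.5 60. ] n 346
```

Call:
arm_command --pt "0 0.2 -0.9 0.1 0 0 0" --pt "0 0.2 -0.9 0.2 0 0 0" --pt "0 0.2 -0.9 0.3 0 0 0" --pt "0 0.2 -0.9 0.3 0 0 0" --pt "0 0.25 -0.9 0.3 0 0 0" --pt "0 0.2 -0.9 0.3 0 0 0" --pt "0 0.2 -0.9 0.3 0 0 0" --pt "0 0.2 -0.9 0.3 0 0 0" --pt "0 0.2 -0.9 0.3 0 0 0" --pt "0 0.2 -0.65 0.3 0 0 0" --pt "0 0 0 0 0 0 0" --pt "0 0 0 0 0 0 0"

```text
time: 2.5
tcp_pos: [0.437, 0.0145, 0.1228]
ee_rot: [3.129, -0.275, -0.003]
ft_force: [0.5, -0.5, 0.2]
gripper_width: 0.085
grasp_force: 0.0
```

```bash
python3 - <<'E'
from h import *
go([.4375,.0164,.0335],R.from_euler('ZX',[-10.1,180],degrees=True))
E
```

```text
t 2.5 tcp [0.437  0.0145 0.1228] xaxis yaw -10.03 x.z -0.09 y.z 0.03 F [ 0.5 -0.5  0.2] w 0.085 g 0.0 q [ 0.22  0.26 -0.41  2.17  0.15  0.75 -2.02]
units shift [ 0.007 -0.049  2.233] mm [ 0.3 -1.9 89.3]
turn units [0.005 0.018 0.013]
```

Call:
arm_command --pt "0 0 -0.05 0.4 0 0 0" --pt "0 0 0 0.5 0 0 0" --pt "0 0 0 0.5 0 0 0" --pt "0 0 0 0.5 0 0 0" --pt "0 0 0 0.33 0 0 0" --pt "0 0 0 0 0 0 0" --pt "1 0 0 0 0 0 0" --pt "1 0 0 0 0 0 0" --pt "1 0 0 0 0 0 0" --pt "1 0 0 0 0 0 0" --pt "1 0 0 0 0 0 0" --pt "1 0 0 0 0 0 0"

```text
time: 3.7
tcp_pos: [0.4382, 0.0163, 0.0346]
ee_rot: [3.129, -0.277, 0.001]
ft_force: [-1.5, -1.1, 6.9]
gripper_width: 0.0193
grasp_force: 60.5
```

Call:
arm_command --pt "1 0 0 0 0 0 0" --pt "1 0 0 0 0 0 0" --pt "1 0 0 0 0 0 0"

```text
time: 4.0
tcp_pos: [0.4383, 0.0163, 0.0347]
ee_rot: [3.129, -0.277, 0.001]
ft_force: [-0.6, -1.0, 6.5]
gripper_width: 0.0189
grasp_force: 60.5
```

```bash
python3 - <<'E'
from h import *
st()
E
```

```text
t 4.0 tcp [0.4383 0.0163 0.0347] xaxis yaw -10.1 x.z 0.05 y.z 0.02 F [-0.6 -1.   6.5] w 0.0189 g 60.5 q [ 0.15  0.41 -0.34  2.23  0.27  0.53 -2.15]
```

```bash
cat >> h.py <<'E'
SH=(np.array([.5594,.1967]),np.radians(3.7)); TR=(np.array([.5888,-.2187]),np.radians(-.85))
EO=np.array([.141,0,.0347]) # edge in tool frame
def w2(F,xy): c,s=np.cos(F[1]),np.sin(F[1]); return F[0]+np.array([[c,-s],[s,c]])@np.array(xy)/1000
def f2(F,w): c,s=np.cos(F[1]),np.sin(F[1]); return (np.array([[c,s],[-s,c]])@(np.array(w)-F[0]))*1000
def edge(F,xy,z,yaw_rel=0,nose=0):
    """edge of blade to frame-F xy (mm), z m, yaw relative to F deg, nose-down deg"""
    Rt=R.from_euler('ZX',[np.degrees(F[1])+yaw_rel,180],degrees=True)*R.from_euler('y',-nose,degrees=True)
    p,r=st(); e=p+r.apply(EO); print('edge now in F',f2(F,e[:2]).round(1),'z',(e[2]*1000).round(1))
    t=np.r_[w2(F,xy),z]-Rt.apply(EO)
    d=t-p; print('TCP target',t.round(4),'shift now-axes',(r.inv().apply(d)/.04).round(3),'shift after turning',(Rt.inv().apply(d)/.04).round(3),'turn',(np.degrees((r.inv()*Rt).as_rotvec())/5).round(3))
E
python3 - <<'E'
from h import *
edge(SH,(-35,23.4),.03)
E
```

```text
t 4.0 tcp [0.4383 0.0163 0.0347] xaxis yaw -10.1 x.z 0.05 y.z 0.02 F [-0.6 -1.   6.5] w 0.0189 g 60.5 q [ 0.15  0.41 -0.34  2.23  0.27  0.53 -2.15]
edge now in F [   4.4 -205.9] z 0.1
TCP target [0.3823 0.2087 0.0647] shift now-axes [-2.222 -4.489 -0.754] shift after turning [-1.087 -4.89  -0.751] turn [ 0.005 -0.01  -2.761]
```

Call:
arm_command --pt "1 0 0 -0.3 0 0 0" --pt "1 0 0 -0.5 0 0 -0.4" --pt "1 0 0 0 0 0 -0.8" --pt "1 0 0 0 0 0 -0.8" --pt "1 0 -0.4 0 0 0 -0.76" --pt "1 -0.15 -0.7 0 0 0 0" --pt "1 -0.2 -0.8 0 0 0 0" --pt "1 -0.2 -0.8 0 0 0 0" --pt "1 -0.2 -0.8 0 0 0 0" --pt "1 -0.2 -0.8 0 0 0 0" --pt "1 -0.13 -0.59 0 0 0 0" --pt "1 0 0 0 0 0 0"

```text
time: 5.2
tcp_pos: [0.3817, 0.2139, 0.0667]
ee_rot: [-3.136, -0.114, -0.001]
ft_force: [0.2, -0.5, -2.0]
gripper_width: 0.0192
grasp_force: 59.5
```

Call:
arm_command --pt "1 0 0 0 0 0 0" --pt "1 0 0 0 0 0 0"

```text
time: 5.4
tcp_pos: [0.3831, 0.2083, 0.066]
ee_rot: [3.139, 0.101, -0.001]
ft_force: [-0.3, -0.1, -1.0]
gripper_width: 0.019
grasp_force: 59.5
```

```bash
cat > look.py <<'E'
import sys
from h import *
def run(F=SH,zb=.003,zs=.025,sheetroi=(140,150,260,300)):
    p,d,K,T=cap('top'); 
    hsv=cv2.cvtColor(p,cv2.COLOR_RGB2HSV);H,S,V=[hsv[...,i].astype(int) for i in range(3)]
    np.savez('last.npz',p=p,d=d,K=K,T=T)
    return p,d,K,T,H,S,V
if __name__=='__main__':
    p,d,K,T,H,S,V=run()
    a,b,c,e=map(int,sys.argv[2:6])
    cv2.imwrite('pics/'+sys.argv[1],cv2.resize(p[b:e,a:c,::-1],None,fx=4,fy=4,interpolation=cv2.INTER_CUBIC))
    q,_,_,_=cap('scene')
    cv2.imwrite('pics/s'+sys.argv[1],q[:,:,::-1])
E
python3 - <<'E'
from h import *
edge(SH,(-35,23.4),.03)
edge(SH,(-20,23.4),.003,nose=1.5)
E
python3 look.py a1.png 130 150 270 290
```

```text
t 5.4 tcp [0.3831 0.2083 0.066 ] xaxis yaw 3.67 x.z -0.03 y.z 0.04 F [-0.3 -0.1 -1. ] w 0.019 g 59.5 q [-0.19  0.37 -0.48  2.21  0.29  0.62 -2.39]
edge now in F [-34.2  22.8] z 31.3
TCP target [0.3823 0.2087 0.0647] shift now-axes [-0.02  -0.011  0.033] shift after turning [-0.02  -0.011  0.033] turn [ 0.008  0.005 -0.006]
t 5.4 tcp [0.3831 0.2083 0.066 ] xaxis yaw 3.67 x.z -0.03 y.z 0.04 F [-0.3 -0.1 -1. ] w 0.019 g 59.5 q [-0.19  0.37 -0.48  2.21  0.29  0.62 -2.39]
edge now in F [-34.2  22.8] z 31.3
TCP target [0.3982 0.2097 0.0414] shift now-axes [ 0.379 -0.012  0.616] shift after turning [ 0.395 -0.011  0.606] turn [ 0.008 -0.295 -0.006]
```

View pics/a1.png

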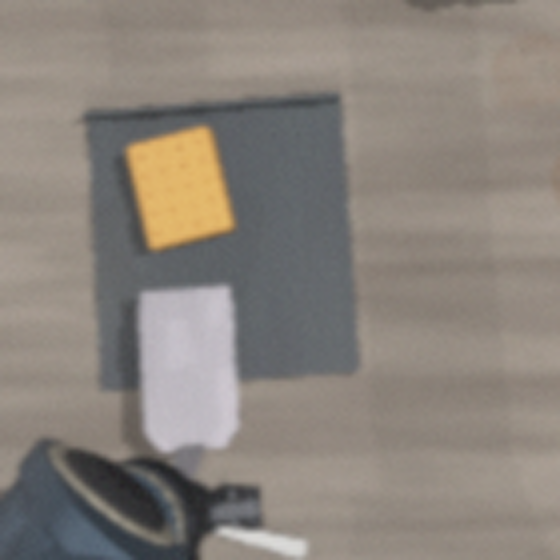

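The picture shows the blade front at about (185,290), lined up behind the slab, whose near edge is at about (190,240). I'll check the blade's level from the depth.

```bash
cat >> h.py <<'E'
def blade(f='last.npz',roi=(160,215,195,265),zlim=(.0,.09)):
    g=np.load(f);p,d,K,T=[g[k] for k in 'pdKT'];h=cv2.cvtColor(p,cv2.COLOR_RGB2HSV).astype(int)
    W=cloud(d,K,T); m=box((h[...,2]>160)&(h[...,1]<30),*roi)&(W[...,2]>zlim[0])&(W[...,2]<zlim[1])
    m=cv2.erode(m.astype(np.uint8),np.ones((3,3)))>0
    q=W[m]; c=np.median(q,0); A=np.c_[q[:,:2]-c[:2],np.ones(len(q))]; s=np.linalg.lstsq(A,q[:,2],rcond=None)[0]
    print('blade n',len(q),'mean',c.round(4),'slope deg x,y',np.degrees(np.arctan(s[:2])).round(2),'z',s[2].round(4),'sd',np.std(q[:,2]-A@s).round(4))
E
python3 -c "
from h import *
blade()
g=np.load('last.npz');W=cloud(g['d'],g['K'],g['T']);print('sheet z',np.median(W[225:240,205:215,2]))"
```

```text
blade n 748 mean [0.4685 0.2138 0.0325] slope deg x,y [-0.31  0.03] z 0.0325 sd 0.0021
sheet z 0.0023898015419882013
```

Call:
arm_command --pt "1 0.15 0 0.1 0 -0.3 0" --pt "1 0.2 0 0.2 0 0 0" --pt "1 0 0 0.15 0 0 0" --pt "1 0 0 0.1 0 0 0" --pt "1 0 0 0.05 0 0 0" --pt "1 0 0 0.03 0 0 0" --pt "1 0 0 0 0 0 0" --pt "1 0 0 0 0 0 0"

```text
time: 6.3
tcp_pos: [0.3967, 0.2099, 0.041]
ee_rot: [3.139, 0.102, -0.04]
ft_force: [-0.4, -0.4, 0.7]
gripper_width: 0.0188
grasp_force: 59.9
```

```bash
python3 - <<'E'
from h import *
edge(SH,(-20,23.4),.003,nose=1.5)
E
```

```text
t 6.3 tcp [0.3967 0.2099 0.041 ] xaxis yaw 3.71 x.z -1.46 y.z -0.0 F [-0.4 -0.4  0.7] w 0.0188 g 59.9 q [-0.2   0.44 -0.45  2.19  0.31  0.6  -2.38]
edge now in F [-21.4  23.7] z 2.7
TCP target [0.3982 0.2097 0.0414] shift now-axes [ 0.036  0.006 -0.011] shift after turning [ 0.036  0.006 -0.011] turn [-0.    -0.007  0.003]
```

Call:
arm_command --pt "1 0 0 0.03 0 0 0" --pt "1 0.075 0 0 0 0 0" --pt "1 0.075 0 -0.002 0 0 0" --pt "1 0.075 0 -0.002 0 0 0" --pt "1 0.075 0 -0.002 0 0 0" --pt "1 0.075 0 -0.002 0 0 0" --pt "1 0.075 0 -0.002 0 0 0" --pt "1 0.075 0 -0.002 0 0 0" --pt "1 0.075 0 -0.002 0 0 0" --pt "1 0.075 0 -0.002 0 0 0" --pt "1 0.075 0 -0.002 0 0 0" --pt "1 0 0 0 0 0 0"

```text
time: 7.5
tcp_pos: [0.4272, 0.2118, 0.0395]
ee_rot: [3.139, 0.101, -0.04]
ft_force: [-2.0, -0.2, 4.3]
gripper_width: 0.019
grasp_force: 60.4
```

```bash
cat >> h.py <<'E'
def slab(F,roi,z,f='last.npz'):
    p,d,K,T=cap('top'); np.savez(f,p=p,d=d,K=K,T=T)
    h=cv2.cvtColor(p,cv2.COLOR_RGB2HSV).astype(int); m=box((h[...,0]>8)&(h[...,0]<28)&(h[...,1]>95)&(h[...,2]>120),*roi)
    l=rect(m,K,T,z,'slab'); v,u=np.nonzero(l); q=ray(np.c_[u,v],K,T,z)
    W=cloud(d,K,T)[l]; A=np.c_[W[:,:2]-W[:,:2].mean(0),np.ones(len(W))]; s=np.linalg.lstsq(A,W[:,2],rcond=None)[0]
    print('slab in F',f2(F,q.mean(0)[:2]).round(1),'top z',s[2].round(4),'slope',np.degrees(np.arctan(s[:2])).round(1))
E
python3 - <<'E'
from h import *
edge(SH,(18,23.4),.003,nose=1.5)
slab(SH,(140,150,230,250),.025)
E
```

```text
t 7.5 tcp [0.4272 0.2118 0.0395] xaxis yaw 3.68 x.z -1.46 y.z -0.02 F [-2.  -0.2  4.3] w 0.019 g 60.4 q [-0.18  0.47 -0.44  2.12  0.32  0.63 -2.35]
edge now in F [ 9.2 23.6] z 1.2
TCP target [0.4361 0.2122 0.0414] shift now-axes [ 0.221  0.005 -0.053] shift after turning [ 0.22   0.005 -0.053] turn [-0.004 -0.008 -0.003]
slab c [603.8 221.3] mean [603.5 221.1] wh [77.2 62.8] a 10.19 pca -168.87 sd-size [62.4 76. ] n 601
slab in F [45.6 21.5] top z 0.0255 slope [-19.1 -42.1]
```

Call:
arm_command --pt "1 0.06 0.02 -0.002 0 0 0" --pt "1 0.06 0.02 -0.002 0 0 0" --pt "1 0.06 0 -0.002 0 0 0" --pt "1 0.06 0 -0.002 0 0 0" --pt "1 0.06 0 -0.002 0 0 0" --pt "1 0.06 0 -0.002 0 0 0" --pt "1 0.06 0 -0.002 0 0 0" --pt "1 0.06 0 -0.002 0 0 0" --pt "1 0 0 0 0 0 0"

```text
time: 8.45
tcp_pos: [0.4461, 0.2113, 0.0396]
ee_rot: [3.139, 0.101, -0.041]
ft_force: [-2.7, -0.5, 4.6]
gripper_width: 0.0188
grasp_force: 60.4
```

```bash
python3 - <<'E'
from h import *
edge(SH,(88,21.5),.003,nose=1.5)
slab(SH,(140,150,230,250),.025)
p=np.load('last.npz')['p'];cv2.imwrite('pics/a2.png',cv2.resize(p[150:290,130:270,::-1],None,fx=4,fy=4,interpolation=cv2.INTER_CUBIC))
E
```

```text
t 8.45 tcp [0.4461 0.2113 0.0396] xaxis yaw 3.69 x.z -1.49 y.z 0.0 F [-2.7 -0.5  4.6] w 0.0188 g 60.4 q [-0.17  0.49 -0.44  2.09  0.32  0.65 -2.33]
edge now in F [28.  21.8] z 1.2
TCP target [0.5061 0.2148 0.0414] shift now-axes [ 1.499  0.009 -0.084] shift after turning [ 1.499  0.009 -0.084] turn [ 0.    -0.002 -0.003]
slab c [613.4 221.2] mean [613.5 221.4] wh [76.3 62.8] a 3.61 pca -177.05 sd-size [62.3 75.5] n 596
slab in F [55.5 21.2] top z 0.032 slope [-42.8 -65.7]
```

View pics/a2.png

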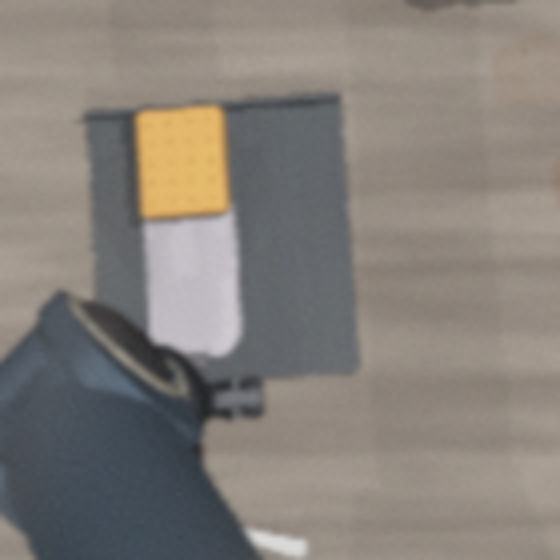

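The picture shows the slab squared against the lip, with the blade just in under it at (190,220). I'll keep sliding in.

Call:
arm_command --pt "1 0.08 0 -0.002 0 0 0" --pt "1 0.08 0 -0.002 0 0 0" --pt "1 0.08 0 -0.002 0 0 0" --pt "1 0.08 0 -0.002 0 0 0" --pt "1 0.08 0 -0.002 0 0 0" --pt "1 0.08 0 -0.002 0 0 0" --pt "1 0.08 0 -0.002 0 0 0" --pt "1 0.08 0 -0.002 0 0 0" --pt "1 0.08 0 -0.002 0 0 0" --pt "1 0.08 0 -0.002 0 0 0" --pt "1 0 0 0 0 0 0"

```text
time: 9.6
tcp_pos: [0.4781, 0.2133, 0.0396]
ee_rot: [3.139, 0.101, -0.041]
ft_force: [-2.3, -0.5, 4.2]
gripper_width: 0.0187
grasp_force: 60.4
```

```bash
python3 - <<'E'
from h import *
edge(SH,(89,21.5),.003,nose=1.5)
slab(SH,(140,150,230,250),.028)
E
```

```text
t 9.6 tcp [0.4781 0.2133 0.0396] xaxis yaw 3.68 x.z -1.49 y.z 0.0 F [-2.3 -0.5  4.2] w 0.0187 g 60.4 q [-0.16  0.53 -0.43  2.02  0.32  0.68 -2.3 ]
edge now in F [60.  21.8] z 1.2
TCP target [0.5071 0.2149 0.0414] shift now-axes [ 0.723  0.008 -0.064] shift after turning [ 0.723  0.008 -0.064] turn [ 0.    -0.001 -0.004]
slab c [614.2 221. ] mean [613.6 221.3] wh [76.3 61.8] a 0.63 pca -176.79 sd-size [61.7 75.6] n 594
slab in F [55.7 21.1] top z 0.0277 slope [-23.4 -43.2]
```

Call:
arm_command --pt "1 0.08 0 -0.002 0 0 0" --pt "1 0.08 0 -0.002 0 0 0" --pt "1 0.08 0 -0.002 0 0 0" --pt "1 0.08 0 -0.002 0 0 0" --pt "1 0.08 0 -0.002 0 0 0" --pt "1 0.08 0 -0.002 0 0 0" --pt "1 0.08 0 -0.002 0 0 0" --pt "1 0.08 0 -0.002 0 0 0" --pt "1 0.06 0 -0.002 0 0 0" --pt "1 0 0 0 0 0 0"

```text
time: 10.65
tcp_pos: [0.5065, 0.2152, 0.0395]
ee_rot: [3.139, 0.101, -0.04]
ft_force: [-0.9, 0.4, 1.6]
gripper_width: 0.0191
grasp_force: 59.9
```

```bash
python3 - <<'E'
from h import *
edge(SH,(90,21.5),.003,nose=1.5)
slab(SH,(140,150,230,250),.028)
E
```

```text
t 10.65 tcp [0.5065 0.2152 0.0395] xaxis yaw 3.67 x.z -1.44 y.z -0.02 F [-0.9  0.4  1.6] w 0.0191 g 59.9 q [-0.15  0.56 -0.43  1.96  0.33  0.71 -2.27]
edge now in F [88.5 21.8] z 1.3
TCP target [0.5081 0.2149 0.0414] shift now-axes [ 0.037  0.008 -0.048] shift after turning [ 0.037  0.008 -0.048] turn [-0.003 -0.012 -0.005]
slab c [613.3 221.7] mean [613.3 221.6] wh [76.3 61.6] a 3.61 pca -176.89 sd-size [61.5 76. ] n 593
slab in F [55.4 21.3] top z 0.0263 slope [-1.3  1.2]
```

Call:
arm_command --pt "1 -0.02 0 -0.03 0 0.1 0" --pt "1 -0.03 0 -0.05 0 0.1 0" --pt "1 -0.03 0 -0.08 0 0.1 0" --pt "1 0 0 -0.12 0 0 0" --pt "1 0 0 -0.2 0 0 0" --pt "1 0 0 -0.25 0 0 0" --pt "1 0 0 -0.25 0 0 0" --pt "1 0 0 -0.2 0 0 0" --pt "1 0 0 -0.12 0 0 0" --pt "1 0 0 -0.05 0 0 0" --pt "1 0 0 0 0 0 0" --pt "1 0 0 0 0 0 0"

```text
time: 11.9
tcp_pos: [0.5024, 0.2148, 0.0932]
ee_rot: [3.14, 0.101, -0.001]
ft_force: [-0.2, 0.1, -1.9]
gripper_width: 0.0187
grasp_force: 59.4
```

```bash
python3 - <<'E'
from h import *
edge(SH,(90,21.5),.003,nose=0)
slab(SH,(140,140,230,250),.085)
blade(roi=(150,180,200,250),zlim=(.03,.1))
edge(TR,(-30,-78),.06)
E
```

```text
t 11.9 tcp [0.5024 0.2148 0.0932] xaxis yaw 3.69 x.z -0.04 y.z 0.02 F [-0.2  0.1 -1.9] w 0.0187 g 59.4 q [-0.12  0.47 -0.46  1.95  0.29  0.79 -2.25]
edge now in F [85.3 21.7] z 58.5
TCP target [0.5071 0.2149 0.0377] shift now-axes [0.119 0.004 1.389] shift after turning [0.118 0.005 1.389] turn [ 0.004  0.007 -0.002]
slab c [609.  221.7] mean [608.9 220.8] wh [75.3 61.4] a 0.34 pca -177.55 sd-size [61.  75.7] n 651
slab in F [51.  20.8] top z 0.0863 slope [-35. -61.]
blade n 162 mean [0.5569 0.2141 0.0606] slope deg x,y [-0.9  -0.22] z 0.0607 sd 0.0019
t 11.95 tcp [0.5023 0.2148 0.0931] xaxis yaw 3.7 x.z -0.05 y.z 0.02 F [ 0.1  0.1 -2. ] w 0.0191 g 59.4 q [-0.12  0.47 -0.46  1.95  0.29  0.79 -2.25]
edge now in F [ 47.6 443.3] z 58.3
TCP target [ 0.4167 -0.2942  0.0947] shift now-axes [-2.958 12.559 -0.032] shift after turning [-1.953 12.754 -0.039] turn [0.005 0.009 0.909]
```

Call:
arm_command --pt "1 -0.1 0 0 0 0 0.1" --pt "1 -0.2 0.1 0 0 0 0.15" --pt "1 -0.25 0.2 0 0 0 0.2" --pt "1 -0.25 0.3 0 0 0 0.2" --pt "1 -0.25 0.4 0 0 0 0.15" --pt "1 -0.25 0.5 0 0 0 0.1" --pt "1 -0.2 0.6 0 0 0 0" --pt "1 -0.1 0.6 0 0 0 0" --pt "1 0 0.6 0 0 0 0" --pt "1 0 0.6 0 0 0 0" --pt "1 0 0.6 0 0 0 0" --pt "1 0 0.6 0 0 0 0"

```text
time: 13.15
tcp_pos: [0.4362, 0.0082, 0.0936]
ee_rot: [3.141, -0.024, -0.001]
ft_force: [0.5, -0.8, -3.2]
gripper_width: 0.0191
grasp_force: 59.4
```

Call:
arm_command --pt "1 0 0.6 0 0 0 0" --pt "1 0 0.6 0 0 0 0" --pt "1 0 0.6 0 0 0 0" --pt "1 0 0.6 0 0 0 0" --pt "1 0 0.6 0 0 0 0" --pt "1 0 0.6 0 0 0 0" --pt "1 0 0.6 0 0 0 0" --pt "1 0 0.5 0 0 0 0" --pt "1 0 0.4 0 0 0 0" --pt "1 0 0.3 0 0 0 0" --pt "1 0 0.2 0 0 0 0" --pt "1 0 0.1 0 0 0 0"

```text
time: 14.35
tcp_pos: [0.4339, -0.2186, 0.0936]
ee_rot: [3.141, -0.023, -0.0]
ft_force: [-0.7, -0.2, -2.4]
gripper_width: 0.0189
grasp_force: 59.4
```

```bash
python3 - <<'E'
from h import *
edge(TR,(-20,-74),.06)
slab(TR,(270,140,420,280),.085)
blade(roi=(270,170,420,290),zlim=(.04,.08))
E
```

```text
t 14.35 tcp [ 0.4339 -0.2186  0.0936] xaxis yaw -0.85 x.z -0.01 y.z 0.01 F [-0.7 -0.2 -2.4] w 0.0189 g 59.4 q [ 0.66  0.37 -0.34  2.09  0.18  0.71 -1.38]
edge now in F [-13.9  -2.2] z 58.9
TCP target [ 0.4267 -0.2903  0.0947] shift now-axes [-0.153  1.794 -0.027] shift after turning [-0.153  1.794 -0.027] turn [0.001 0.002 0.001]
slab c [ 540.3 -217.5] mean [ 539.8 -217.2] wh [58.3 71.1] a 89.19 pca 179.73 sd-size [58.7 73.5] n 624
slab in F [-49.    0.8] top z 0.0877 slope [-20.3  64.3]
blade n 212 mean [ 0.4842 -0.2176  0.0604] slope deg x,y [ 0.09 -0.04] z 0.0605 sd 0.0019
```

Call:
arm_command --pt "1 0 0.1 0 0 0 0" --pt "1 -0.05 0.2 0.1 0 0 0" --pt "1 -0.05 0.3 0.15 0 0 0" --pt "1 -0.05 0.4 0.15 0 0 0" --pt "1 0 0.35 0.1 0 0 0" --pt "1 0 0.25 0 0 0 0" --pt "1 0 0.15 0 0 0 0" --pt "1 0 0.05 0 0 0 0" --pt "1 0 0 0 0 0 0" --pt "1 0 0 0 0 0 0"

```text
time: 15.4
tcp_pos: [0.4275, -0.2895, 0.0738]
ee_rot: [-3.141, 0.021, -0.0]
ft_force: [-0.7, 0.2, -2.3]
gripper_width: 0.0189
grasp_force: 59.4
```

```bash
python3 - <<'E'
from h import *
for a in (5,10,15,20,24): edge(TR,(-25,-74),.011,nose=a)
slab(TR,(270,140,420,280),.068)
E
```

```text
t 15.4 tcp [ 0.4275 -0.2895  0.0738] xaxis yaw -0.75 x.z 0.02 y.z -0.01 F [-0.7  0.2 -2.3] w 0.0189 g 59.4 q [ 0.76  0.44 -0.31  2.04  0.2   0.7  -1.26]
edge now in F [-19.2 -73. ] z 39.1
TCP target [ 0.4253 -0.2903  0.0579] shift now-axes [-0.056  0.02   0.397] shift after turning [-0.021  0.02   0.401] turn [-1.000e-03 -1.003e+00  1.900e-02]
t 15.4 tcp [ 0.4275 -0.2895  0.0738] xaxis yaw -0.75 x.z 0.02 y.z -0.01 F [-0.7  0.2 -2.3] w 0.0189 g 59.4 q [ 0.76  0.44 -0.31  2.04  0.2   0.7  -1.26]
edge now in F [-19.2 -73. ] z 39.1
TCP target [ 0.4299 -0.2904  0.0697] shift now-axes [0.059 0.02  0.102] shift after turning [0.076 0.02  0.091] turn [-1.000e-03 -2.003e+00  1.900e-02]
t 15.4 tcp [ 0.4275 -0.2895  0.0738] xaxis yaw -0.75 x.z 0.02 y.z -0.01 F [-0.7  0.2 -2.3] w 0.0189 g 59.4 q [ 0.76  0.44 -0.31  2.04  0.2   0.7  -1.26]
edge now in F [-19.2 -73. ] z 39.1
TCP target [ 0.4355 -0.2904  0.081 ] shift now-axes [ 0.2    0.02  -0.181] shift after turning [ 0.146  0.02  -0.227] turn [ 0.    -3.003  0.019]
t 15.4 tcp [ 0.4275 -0.2895  0.0738] xaxis yaw -0.75 x.z 0.02 y.z -0.01 F [-0.7  0.2 -2.3] w 0.0189 g 59.4 q [ 0.76  0.44 -0.31  2.04  0.2   0.7  -1.26]
edge now in F [-19.2 -73. ] z 39.1
TCP target [ 0.4421 -0.2905  0.0918] shift now-axes [ 0.364  0.02  -0.452] shift after turning [ 0.188  0.02  -0.549] turn [ 1.000e-03 -4.003e+00  1.900e-02]
t 15.4 tcp [ 0.4275 -0.2895  0.0738] xaxis yaw -0.75 x.z 0.02 y.z -0.01 F [-0.7  0.2 -2.3] w 0.0189 g 59.4 q [ 0.76  0.44 -0.31  2.04  0.2   0.7  -1.26]
edge now in F [-19.2 -73. ] z 39.1
TCP target [ 0.448  -0.2906  0.1   ] shift now-axes [ 0.513  0.02  -0.657] shift after turning [ 0.201  0.02  -0.809] turn [ 2.000e-03 -4.803e+00  1.900e-02]
slab c [ 535.1 -287.3] mean [ 533.4 -287.1] wh [59.2 72.2] a 89.22 pca 178.57 sd-size [59.5 72.2] n 602
slab in F [-54.4 -69.2] top z 0.0663 slope [-12.3  60.4]
```

Call:
arm_command --pt "1 0.01 0.02 0.01 0 -0.25 0" --pt "1 0.01 0.03 0.02 0 -0.35 0" --pt "1 0.01 0.03 0.02 0 -0.4 0" --pt "1 0.02 0.03 0.02 0 -0.4 0" --pt "1 0.02 0.02 0.02 0 -0.35 0" --pt "1 0 0 0 0 -0.25 0" --pt "1 0 0 0 0 0 0" --pt "1 0 0 0 0 0 0"

```text
time: 16.25
tcp_pos: [0.4299, -0.2951, 0.0697]
ee_rot: [-3.128, 0.021, 0.274]
ft_force: [0.1, 0.8, -3.2]
gripper_width: 0.019
grasp_force: 59.4
```

```bash
python3 - <<'E'
from h import *
edge(TR,(-25,-77),.011,nose=24)
slab(TR,(270,140,420,280),.055)
E
```

```text
t 16.25 tcp [ 0.4299 -0.2951  0.0697] xaxis yaw -0.78 x.z -10.0 y.z -0.0 F [ 0.1  0.8 -3.2] w 0.019 g 59.4 q [ 0.68  0.51 -0.26  1.93  0.26  0.9  -1.33]
edge now in F [-25.  -78.6] z 11.1
TCP target [ 0.448  -0.2936  0.1   ] shift now-axes [ 0.314 -0.044 -0.825] shift after turning [ 0.105 -0.045 -0.876] turn [ 0.003 -2.8    0.013]
slab c [ 531.7 -289.9] mean [ 531.2 -289.9] wh [60.9 70.3] a 89.22 pca -174.12 sd-size [58.5 72.6] n 585
slab in F [-56.5 -72.1] top z 0.0442 slope [-20.3  61.3]
```

Call:
arm_command --pt "1 0.02 0 -0.086 0 -0.28 0" --pt "1 0.02 0 -0.086 0 -0.28 0" --pt "1 0.02 0 -0.086 0 -0.28 0" --pt "1 0.02 0 -0.086 0 -0.28 0" --pt "1 0.02 0 -0.086 0 -0.28 0" --pt "1 0.02 0 -0.086 0 -0.28 0" --pt "1 0.02 0 -0.086 0 -0.28 0" --pt "1 0.02 0 -0.086 0 -0.28 0" --pt "1 0.02 0 -0.086 0 -0.28 0" --pt "1 0.02 0 -0.086 0 -0.28 0" --pt "1 0 0 0 0 0 0" --pt "1 0 0 0 0 0 0"

```text
time: 17.5
tcp_pos: [0.4468, -0.2956, 0.1004]
ee_rot: [-3.07, 0.022, 0.652]
ft_force: [0.3, -0.4, -3.5]
gripper_width: 0.0191
grasp_force: 59.4
```

```bash
python3 - <<'E'
from h import *
edge(TR,(-25,-77),.011,nose=24)
slab(TR,(270,140,420,280),.03)
p,d,K,T=cap('scene');cv2.imwrite('pics/s3.png',cv2.resize(p[140:280,240:440,::-1],None,fx=3,fy=3))
E
```

```text
t 17.5 tcp [ 0.4468 -0.2956  0.1004] xaxis yaw -0.82 x.z -23.97 y.z 0.0 F [ 0.3 -0.4 -3.5] w 0.0191 g 59.4 q [ 0.58  0.59 -0.23  1.74  0.28  1.24 -1.37]
edge now in F [-26.1 -79. ] z 11.4
TCP target [ 0.448  -0.2936  0.1   ] shift now-axes [ 0.029 -0.051 -0.003] shift after turning [ 0.029 -0.051 -0.003] turn [ 0.003 -0.005  0.006]
slab c [ 553.7 -297.6] mean [ 554.9 -295.5] wh [63.3 69.5] a 89.21 pca 179.87 sd-size [57.7 69.5] n 531
slab in F [-32.8 -77.3] top z 0.0454 slope [-31.2  56.3]
```

View pics/s3.png

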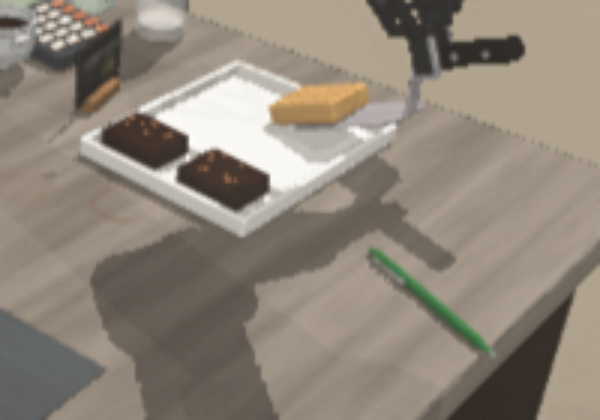

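The picture shows the slab's nose on the tray floor at (275,115) and its tail still on the tilted blade. I'll draw the blade back slowly.

Call:
arm_command --pt "1 -0.05 0 0.02 0 0 0" --pt "1 -0.105 0 0.042 0 0 0" --pt "1 -0.105 0 0.042 0 0 0" --pt "1 -0.105 0 0.042 0 0 0" --pt "1 -0.105 0 0.042 0 0 0" --pt "1 -0.105 0 0.042 0 0 0" --pt "1 -0.105 0 0.042 0 0 0" --pt "1 -0.105 0 0.042 0 0 0" --pt "1 -0.05 0 0.02 0 0 0" --pt "1 0 0 0 0 0 0" --pt "1 0 0 0 0 0 0"

```text
time: 18.7
tcp_pos: [0.4112, -0.2951, 0.1019]
ee_rot: [-3.07, 0.022, 0.653]
ft_force: [-0.8, 0.8, -1.3]
gripper_width: 0.019
grasp_force: 59.5
```

```bash
python3 - <<'E'
from h import *
edge(TR,(-25,-77),.011,nose=24)
slab(TR,(270,140,420,280),.028)
p=np.load('last.npz')['p'];cv2.imwrite('pics/a4.png',cv2.resize(p[150:290,270:410,::-1],None,fx=4,fy=4,interpolation=cv2.INTER_CUBIC))
E
```

```text
t 18.7 tcp [ 0.4112 -0.2951  0.1019] xaxis yaw -0.81 x.z -24.0 y.z 0.0 F [-0.8  0.8 -1.3] w 0.019 g 59.5 q [ 0.61  0.55 -0.23  1.82  0.29  1.2  -1.36]
edge now in F [-61.8 -79. ] z 12.9
TCP target [ 0.448  -0.2936  0.1   ] shift now-axes [ 0.859 -0.051 -0.332] shift after turning [ 0.859 -0.051 -0.332] turn [ 0.004 -0.     0.007]
slab c [ 552.5 -295.3] mean [ 553.3 -295.5] wh [58.7 72.3] a 89.18 pca -176.61 sd-size [58.7 72.8] n 558
slab in F [-34.3 -77.3] top z 0.0387 slope [-25.6  65.9]
```

View pics/a4.png

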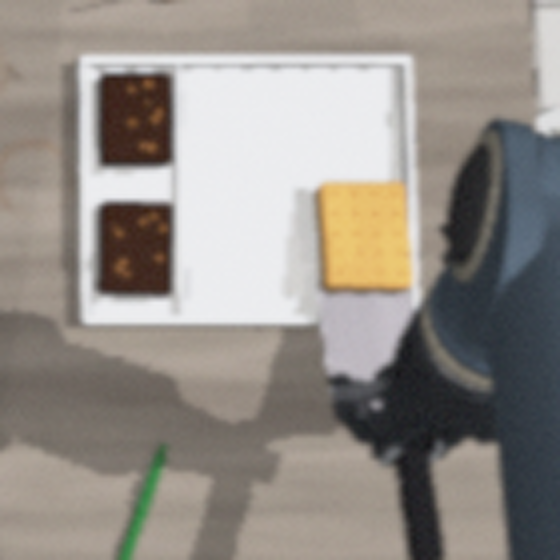

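The picture shows the slab straight in the wide compartment at (365,237), its tail just resting on the blade's edge. I'll pull out along the blade.

Call:
arm_command --pt "1 -0.1 0 0 0 0 0" --pt "1 -0.15 0 0 0 0 0" --pt "1 -0.15 0 0 0 0 0" --pt "1 -0.05 0 0 0 0 0" --pt "1 0 0 0 0 0 0"

```text
time: 19.25
tcp_pos: [0.3945, -0.2951, 0.1096]
ee_rot: [-3.071, 0.022, 0.652]
ft_force: [-0.2, -0.0, -1.8]
gripper_width: 0.0189
grasp_force: 59.5
```

```bash
python3 - <<'E'
from h import *
edge(TR,(-76,-79),.015,nose=24)
slab(TR,(270,140,420,280),.027)
E
```

```text
t 19.25 tcp [ 0.3945 -0.2951  0.1096] xaxis yaw -0.84 x.z -23.96 y.z 0.03 F [-0.2 -0.  -1.8] w 0.0189 g 59.5 q [ 0.62  0.52 -0.23  1.85  0.29  1.2  -1.35]
edge now in F [-78.4 -79.2] z 20.6
TCP target [ 0.397  -0.2949  0.104 ] shift now-axes [ 0.112 -0.006  0.102] shift after turning [ 0.112 -0.006  0.102] turn [ 0.007 -0.007  0.001]
slab c [ 549.8 -294.8] mean [ 549.8 -294.8] wh [58.7 72.4] a 89.18 pca 179.32 sd-size [58.8 74. ] n 564
slab in F [-37.8 -76.7] top z 0.0264 slope [-0.2  0.1]
```

Call:
arm_command --pt "1 0.03 0 0.07 0 0 0" --pt "1 0.09 0 -0.04 0 0 0" --pt "1 0.16 0 -0.05 0 0 0" --pt "1 0.16 0 -0.05 0 0 0" --pt "1 0.18 0 -0.08 0 0 0" --pt "1 0.18 0 -0.08 0 0 0" --pt "1 0.18 0 -0.08 0 0 0" --pt "1 0.18 0 -0.08 0 0 0" --pt "1 0.18 0 -0.08 0 0 0" --pt "1 0.18 0 -0.08 0 0 0" --pt "1 0.18 0 -0.08 0 0 0" --pt "1 0 0 0 0 0 0"

```text
time: 20.5
tcp_pos: [0.4687, -0.2957, 0.1045]
ee_rot: [-3.071, 0.02, 0.65]
ft_force: [-0.0, -0.0, -1.3]
gripper_width: 0.0194
grasp_force: 59.6
```

```bash
python3 - <<'E'
from h import *
edge(TR,(13,-79),.014,nose=24)
slab(TR,(270,140,420,280),.027)
E
```

```text
t 20.5 tcp [ 0.4687 -0.2957  0.1045] xaxis yaw -0.75 x.z -23.9 y.z -0.0 F [-0.  -0.  -1.3] w 0.0194 g 59.6 q [ 0.56  0.61 -0.23  1.69  0.28  1.27 -1.38]
edge now in F [ -4.1 -78.5] z 15.6
TCP target [ 0.4859 -0.2962  0.103 ] shift now-axes [ 0.409  0.007 -0.142] shift after turning [ 0.409  0.007 -0.143] turn [ 0.007 -0.021  0.017]
slab c [ 621.3 -295.5] mean [ 620.9 -295.3] wh [59.8 70.6] a 89.16 pca 178.18 sd-size [60.  72.9] n 558
slab in F [ 33.2 -76.1] top z 0.0283 slope [-21.2  50.4]
```

Call:
arm_command --pt "1 0.09 0 -0.04 0 0 0" --pt "1 0.09 0 -0.04 0 0 0" --pt "1 0.09 0 -0.04 0 0 0" --pt "1 0.07 0 -0.03 0 0 0" --pt "1 0.04 0 -0.015 0 0 0" --pt "1 0.03 0 -0.01 0 0 0" --pt "1 0 0 0 0 0 0"

```text
time: 21.25
tcp_pos: [0.4851, -0.2962, 0.1042]
ee_rot: [-3.07, 0.022, 0.652]
ft_force: [-0.8, 0.1, -0.9]
gripper_width: 0.0191
grasp_force: 59.5
```

```bash
python3 - <<'E'
from h import *
edge(TR,(13,-79),.014,nose=24)
slab(TR,(270,140,420,280),.027)
E
```

```text
t 21.25 tcp [ 0.4851 -0.2962  0.1042] xaxis yaw -0.8 x.z -23.99 y.z 0.01 F [-0.8  0.1 -0.9] w 0.0191 g 59.5 q [ 0.55  0.64 -0.23  1.65  0.28  1.29 -1.38]
edge now in F [ 12.1 -78.9] z 15.2
TCP target [ 0.4859 -0.2962  0.103 ] shift now-axes [0.032 0.    0.018] shift after turning [0.032 0.    0.018] turn [ 0.005 -0.003  0.008]
slab c [ 638.2 -296. ] mean [ 637.8 -295.6] wh [59.3 70.8] a 89.15 pca 178.69 sd-size [59.4 73.4] n 551
slab in F [ 50.1 -76.2] top z 0.0364 slope [-39.8  67.3]
```

Call:
arm_command --pt "1 0.025 0 -0.01 0 0 0" --pt "1 0.025 0 -0.01 0 0 0" --pt "1 0 0 0 0 0 0"

```text
time: 21.6
tcp_pos: [0.4863, -0.2962, 0.1042]
ee_rot: [-3.069, 0.022, 0.656]
ft_force: [-2.5, -0.3, -0.6]
gripper_width: 0.0189
grasp_force: 59.5
```

Call:
arm_command --pt "1 0.025 0 -0.01 0 0 0" --pt "1 0 0 0 0 0 0"

```text
time: 21.8
tcp_pos: [0.4868, -0.2963, 0.1042]
ee_rot: [-3.069, 0.022, 0.657]
ft_force: [-5.5, -0.2, 0.6]
gripper_width: 0.0188
grasp_force: 59.5
```

Call:
arm_command --pt "1 -0.2 0 0.05 0 0 0" --pt "1 -0.3 0 -0.2 0 0 0" --pt "1 -0.1 0 -0.4 0 0.4 0" --pt "1 0 -0.4 -0.4 0 0.8 0" --pt "1 0 -0.7 0 0 0.8 0" --pt "1 0 -0.6 0 0 0.4 0" --pt "1 0 -0.15 0 0 0 0" --pt "1 0 0 0 0 0 0" --pt "1 0 0 0 0 0 0"

```text
time: 22.7
tcp_pos: [0.4827, -0.2234, 0.1493]
ee_rot: [-3.124, 0.024, 0.327]
ft_force: [0.3, -0.7, -1.6]
gripper_width: 0.0188
grasp_force: 59.5
```

```bash
python3 - <<'E'
from h import *
edge(TR,(78,-4),.05,nose=12)
edge(TR,(78,-4),.011,nose=12)
slab(TR,(270,140,420,280),.027)
E
```

```text
t 22.7 tcp [ 0.4827 -0.2234  0.1493] xaxis yaw -0.88 x.z -11.93 y.z 0.08 F [ 0.3 -0.7 -1.6] w 0.0188 g 59.5 q [ 0.55  0.44 -0.3   1.82  0.2   1.11 -1.43]
edge now in F [24.7 -6.4] z 86.2
TCP target [ 0.536  -0.2219  0.1133] shift now-axes [ 1.491 -0.058  0.606] shift after turning [ 1.492 -0.056  0.604] turn [ 0.015 -0.014 -0.005]
t 22.7 tcp [ 0.4827 -0.2234  0.1493] xaxis yaw -0.88 x.z -11.93 y.z 0.08 F [ 0.3 -0.7 -1.6] w 0.0188 g 59.5 q [ 0.55  0.44 -0.3   1.82  0.2   1.11 -1.43]
edge now in F [24.7 -6.4] z 86.2
TCP target [ 0.536  -0.2219  0.0743] shift now-axes [ 1.692 -0.059  1.56 ] shift after turning [ 1.694 -0.056  1.558] turn [ 0.015 -0.014 -0.005]
slab c [ 642.6 -295.4] mean [ 652.5 -285.9] wh [56.1 63.6] a 87.68 pca 142.22 sd-size [36.9 66. ] n 240
slab in F [ 64.7 -66.3] top z 0.0655 slope [-24.8  71.7]
```

Call:
arm_command --pt "1 0.4 -0.06 0.1 0 0 0" --pt "1 0.5 0 0.2 0 0 0" --pt "1 0.4 0 0.2 0 0 0" --pt "1 0.19 0 0.1 0 0 0" --pt "1 0.05 0 0.25 0 0 0" --pt "1 0.07 0 0.3 0 0 0" --pt "1 0.05 0 0.25 0 0 0" --pt "1 0.02 0 0.1 0 0 0" --pt "1 0 0 0 0 0 0" --pt "1 0 0 0 0 0 0"

```text
time: 23.75
tcp_pos: [0.5356, -0.2206, 0.0765]
ee_rot: [-3.123, 0.022, 0.327]
ft_force: [0.2, 0.1, -1.8]
gripper_width: 0.0194
grasp_force: 59.5
```

```bash
python3 - <<'E'
from h import *
edge(TR,(78,-16.7),.011,nose=12)
p,d,K,T=cap('top');cv2.imwrite('pics/a5.png',cv2.resize(p[150:290,270:410,::-1],None,fx=4,fy=4,interpolation=cv2.INTER_CUBIC))
q,d,K,T=cap('scene');cv2.imwrite('pics/s5.png',cv2.resize(q[140:280,240:440,::-1],None,fx=3,fy=3))
a=cv2.imread('pics/a5.png');b=cv2.imread('pics/s5.png');b=cv2.resize(b,(240*10//7,240));c=np.zeros((600,560,3),np.uint8)
c=np.zeros((600,760,3),np.uint8);c[:360,:360]=cv2.resize(a,(360,360));c[:280,360:760]=cv2.resize(b,(400,280));cv2.imwrite('pics/m5.png',c)
E
```

```text
t 23.75 tcp [ 0.5356 -0.2206  0.0765] xaxis yaw -0.82 x.z -11.97 y.z 0.02 F [ 0.2  0.1 -1.8] w 0.0194 g 59.5 q [ 0.49  0.6  -0.28  1.75  0.24  1.03 -1.49]
edge now in F [77.5 -2.6] z 13.4
TCP target [ 0.5359 -0.2346  0.0743] shift now-axes [0.024 0.351 0.053] shift after turning [0.024 0.351 0.053] turn [ 0.005 -0.006  0.006]
```

View pics/m5.png

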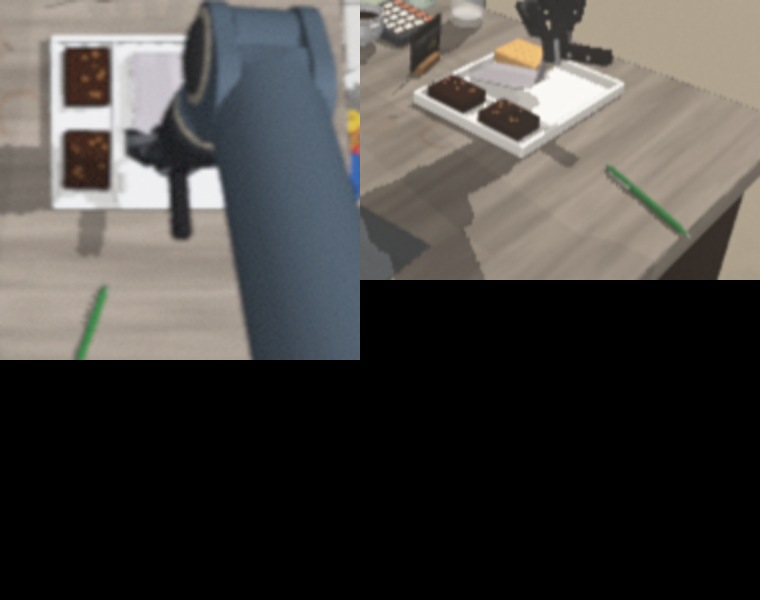

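The picture shows the blade beside the slab's left face in the compartment, clear of the brownies. I'll push to the right.

Call:
arm_command --pt "1 0.02 0 0.08 0 0 0" --pt "1 0 0.08 0 0 0 0" --pt "1 0 0.1 0 0 0 0" --pt "1 0 0.1 0 0 0 0" --pt "1 0 0.08 0 0 0 0" --pt "1 0 0.05 0 0 0 0" --pt "1 0 0.05 0 0 0 0" --pt "1 0 0 0 0 0 0"

```text
time: 24.65
tcp_pos: [0.5353, -0.2389, 0.0729]
ee_rot: [-3.123, 0.022, 0.328]
ft_force: [-0.4, 0.4, -1.2]
gripper_width: 0.0193
grasp_force: 59.6
```

Call:
arm_command --pt "1 0 0.04 0 0 0 0" --pt "1 0 0.03 0 0 0 0" --pt "1 0 0 0 0 0 0"

```text
time: 24.95
tcp_pos: [0.5352, -0.2398, 0.0729]
ee_rot: [-3.121, 0.019, 0.329]
ft_force: [-0.3, 4.5, -0.2]
gripper_width: 0.0192
grasp_force: 59.7
```

Call:
arm_command --pt "1 0 0.04 0 0 0 0" --pt "1 0 0 0 0 0 0"

```text
time: 25.15
tcp_pos: [0.5352, -0.2402, 0.0728]
ee_rot: [-3.119, 0.017, 0.33]
ft_force: [-0.9, 6.0, 0.1]
gripper_width: 0.0191
grasp_force: 59.9
```

Call:
arm_command --pt "1 0 -0.15 0 0 0 0" --pt "1 -0.1 -0.25 -0.2 0 0 0" --pt "1 -0.2 -0.1 -0.5 0 0 0" --pt "1 -0.5 0 -0.6 0 0 0" --pt "1 -0.8 0 -0.4 0 0 0" --pt "1 -0.9 0 0 0 0 0" --pt "1 -0.9 0 0 0 0 0" --pt "1 -0.3 0 0 0 0 0" --pt "1 0 0 0 0 0 0"

```text
time: 26.05
tcp_pos: [0.4038, -0.2222, 0.1713]
ee_rot: [3.124, -0.026, -0.326]
ft_force: [-0.4, 0.5, -1.4]
gripper_width: 0.0191
grasp_force: 59.6
```

```bash
python3 - <<'E'
from h import *
st()
slab(TR,(270,140,420,280),.027)
p=np.load('last.npz')['p'];cv2.imwrite('pics/a6.png',cv2.resize(p[150:290,270:410,::-1],None,fx=4,fy=4,interpolation=cv2.INTER_CUBIC))
E
```

```text
t 26.05 tcp [ 0.4038 -0.2222  0.1713] xaxis yaw -0.95 x.z -11.93 y.z 0.13 F [-0.4  0.5 -1.4] w 0.0191 g 59.6 q [ 0.62  0.31 -0.31  1.96  0.17  1.09 -1.37]
slab c [ 638.2 -298.9] mean [ 638.2 -298.7] wh [58.1 70.8] a 89.18 pca -178.92 sd-size [57.9 73.5] n 537
slab in F [ 50.6 -79.3] top z 0.0304 slope [-31.8  61.3]
```

View pics/a6.png

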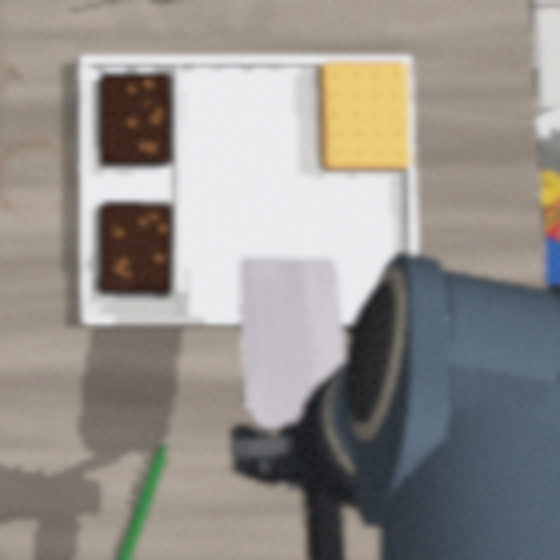

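The picture shows the slab in the far right corner at (365,115). I'll check its squareness with sub-pixel edge fits.

```bash
cat > sq.py <<'E'
from h import *
def fit(p,K,T,z,name,chan,thr,along,rng,seek):
    # along='v': for rows in rng find subpixel crossing along u in seek (from,to); along='u' vice versa
    pts=[]
    for i in range(*rng):
        js=list(range(seek[0],seek[1],1 if seek[1]>seek[0] else -1))
        v=np.array([chan[i,j] if along=='v' else chan[j,i] for j in js],float)
        k=np.nonzero((v[:-1]<thr)!=(v[1:]<thr))[0]
        if len(k)==0: continue
        k=k[0]; j=js[k]+(js[1]-js[0])*(thr-v[k])/(v[k+1]-v[k]); pts.append((j,i) if along=='v' else (i,j))
    P=ray(np.array(pts),K,T,z)[:,:2]; c=np.median(P,0)
    vx,vy,x0,y0=cv2.fitLine((P*1000).astype(np.float32),cv2.DIST_HUBER,0,.01,.01).ravel()
    a=np.degrees(np.arctan2(vy,vx)); a=(a+45)%90-45
    print(name,'angle',round(a,2),'mid tray',f2(TR,(x0/1000,y0/1000)).round(1),len(pts))
def main(f):
    g=np.load(f);p,d,K,T=[g[k] for k in 'pdKT'];h=cv2.cvtColor(p,cv2.COLOR_RGB2HSV).astype(float);S=h[...,1];B=p[...,2].astype(float)
    fit(p,K,T,.027,'slab right(z27)',S,75,'v',(170,188),(362,380))
    fit(p,K,T,.027,'slab left(z27)',S,75,'v',(170,188),(362,340))
    fit(p,K,T,.027,'slab near',S,75,'u',(354,369),(180,200))
    fit(p,K,T,.027,'slab far',S,75,'u',(354,369),(180,155))
    fit(p,K,T,.018,'tray left outer',B,165,'v',(170,225),(284,296))
    fit(p,K,T,.018,'tray right outer',B,175,'v',(193,210),(385,368))
    fit(p,K,T,.018,'tray far outer',B,165,'u',(295,368),(155,172))
if __name__=='__main__': main('last.npz')
E
python3 sq.py
```

```text
slab right(z27) angle -1.53 mid tray [  56.2 -110. ] 18
slab left(z27) angle -1.35 mid tray [ 50.8 -49.5] 18
slab near angle -0.94 mid tray [ 12.7 -77.1] 15
slab far angle -0.81 mid tray [ 87.9 -81. ] 15
tray left outer angle -1.21 mid tray [  8.3 119. ] 55
tray right outer angle -0.02 mid tray [ -10.9 -119.1] 17
tray far outer angle -1.18 mid tray [97.4  3.2] 73
```

Slab and tray angles agree (about -1.2°), and the near edge is at 12.7 mm against 13 mm for flush. Both pushes met firm wall contact, so the slab is seated. Next I'll take the server to bare worktop.

Call:
arm_command --pt "1 0 -0.3 0 0 0.4 0" --pt "1 0 -0.6 0 0 0.8 0" --pt "1 0 -0.8 0 0 0.8 0" --pt "1 0.1 -0.8 0.2 0 0.4 0" --pt "1 0.2 -0.8 0.3 0 0 0" --pt "1 0.2 -0.8 0.3 0 0 0" --pt "1 0.2 -0.8 0.3 0 0 0" --pt "1 0.1 -0.5 0.3 0 0 0" --pt "1 0 -0.2 0.3 0 0 0" --pt "1 0 0 0.3 0 0 0" --pt "1 0 0 0 0 0 0" --pt "1 0 0 0 0 0 0"

```text
time: 27.3
tcp_pos: [0.4402, 0.0016, 0.0898]
ee_rot: [3.141, -0.024, -0.001]
ft_force: [0.3, 0.3, -1.1]
gripper_width: 0.0194
grasp_force: 59.6
```

```bash
python3 - <<'E'
from h import *
go([.437,.0,.036],R.from_euler('ZX',[-.9,180],degrees=True))
slab(TR,(270,140,420,280),.027)
blade(roi=(220,160,290,260),zlim=(.03,.1))
E
python3 sq.py
```

```text
t 27.3 tcp [0.4402 0.0016 0.0898] xaxis yaw -0.86 x.z -0.02 y.z 0.0 F [ 0.3  0.3 -1.1] w 0.0194 g 59.6 q [ 0.28  0.32 -0.44  2.19  0.22  0.67 -1.9 ]
units shift [-0.079  0.042  1.346] mm [-3.2  1.7 53.8]
turn units [0.    0.005 0.008]
slab c [ 638.2 -299.2] mean [ 638.1 -299.1] wh [58.6 70.8] a 89.18 pca -177.88 sd-size [58.6 73.5] n 544
slab in F [ 50.5 -79.7] top z 0.0324 slope [-36.3  64.5]
blade n 670 mean [0.5332 0.0032 0.057 ] slope deg x,y [ 0.1  -0.43] z 0.057 sd 0.002
slab right(z27) angle -1.46 mid tray [  51.3 -110.1] 18
slab left(z27) angle -1.44 mid tray [ 53.9 -49.5] 18
slab near angle -0.73 mid tray [ 12.7 -81.9] 15
slab far angle -0.87 mid tray [ 88.1 -83.2] 15
tray left outer angle -1.19 mid tray [ -0.5 118.7] 55
tray right outer angle 0.12 mid tray [ -10.9 -118.6] 17
tray far outer angle -1.13 mid tray [96.9  8.6] 73
```

```bash
python3 - <<'E'
from h import *
g=np.load('last.npz');p,K,T=g['p'],g['K'],g['T'];h=cv2.cvtColor(p,cv2.COLOR_RGB2HSV)
for r in (175,185,200,215): print(r,p[r,364:380,2].tolist(),h[r,364:380,1].tolist())
def proj(x,y,z):
    w=np.r_[w2(TR,(x,y)),z]; c=T[:3,:3].T@(w-T[:3,3]); return (K@c/c[2])[:2].round(2)
for x in (70,45,0,-40): print(x,'inner floor',proj(x,-112,.005),'inner top',proj(x,-112,.018),'outer top',proj(x,-118,.018),'flush slab top',proj(x,-112,.027))
E
```

```text
175 [114, 116, 118, 114, 114, 115, 118, 144, 181, 171, 144, 130, 129, 130, 129, 129] [128, 126, 125, 128, 128, 127, 122, 93, 42, 22, 26, 31, 31, 34, 31, 31]
185 [115, 118, 115, 114, 114, 117, 117, 143, 189, 180, 138, 128, 124, 125, 125, 123] [127, 125, 127, 128, 129, 125, 125, 96, 40, 16, 22, 33, 35, 34, 34, 36]
200 [234, 233, 231, 219, 202, 193, 171, 163, 201, 214, 180, 141, 128, 129, 127, 125] [4, 4, 4, 1, 1, 4, 3, 3, 4, 1, 8, 26, 36, 33, 33, 37]
215 [234, 234, 234, 231, 217, 200, 186, 171, 185, 213, 197, 153, 136, 134, 134, 135] [4, 4, 4, 4, 0, 3, 4, 3, 3, 4, 5, 21, 34, 33, 36, 33]
70 inner floor [369.5  172.89] inner top [370.82 172.14] outer top [372.95 172.14] flush slab top [371.75 171.62]
45 inner floor [369.78 181.53] inner top [371.1  180.89] outer top [373.23 180.89] flush slab top [372.04 180.43]
0 inner floor [370.27 197.21] inner top [371.61 196.74] outer top [373.75 196.74] flush slab top [372.56 196.41]
-40 inner floor [370.72 211.25] inner top [372.07 210.95] outer top [374.21 210.95] flush slab top [373.02 210.73]
```

The visible rim strip beside the slab is about 1.45 px, against 1.2 px when flush, so any gap is 1 mm or less. I'll lay the server down.

Call:
arm_command --pt "1 0 0 0.3 0 0 0" --pt "1 0 0 0.4 0 0 0" --pt "1 0 0 0.3 0 0 0" --pt "1 0 0 0.2 0 0 0" --pt "1 0 0 0.1 0 0 0" --pt "1 0 0 0.05 0 0 0" --pt "1 0 0 0 0 0 0" --pt "1 0 0 0 0 0 0"

```text
time: 28.15
tcp_pos: [0.4402, 0.0022, 0.0364]
ee_rot: [3.141, -0.022, 0.001]
ft_force: [-0.5, -0.5, -2.5]
gripper_width: 0.0189
grasp_force: 59.6
```

```bash
python3 -c "
from h import *
st()"
```

```text
t 28.15 tcp [0.4402 0.0022 0.0364] xaxis yaw -0.8 x.z 0.05 y.z 0.0 F [-0.5 -0.5 -2.5] w 0.0189 g 59.6 q [ 0.22  0.42 -0.39  2.23  0.3   0.54 -1.98]
```

Lower the last 1.5 mm or so, then release.

Call:
arm_command --pt "1 0 0 0.02 0 0 0" --pt "1 0 0 0.02 0 0 0" --pt "1 0 0 0 0 0 0" --pt "0.6 0 0 0 0 0 0" --pt "0.4 0 0 0 0 0 0" --pt "0 0 0 0 0 0 0" --pt "0 0 0 0 0 0 0" --pt "0 0 0 0 0 0 0" --pt "0 0 0 0 0 0 0" --pt "0 0 0 0 0 0 0"

```text
time: 29.15
tcp_pos: [0.4398, 0.0021, 0.0344]
ee_rot: [3.141, -0.022, 0.0]
ft_force: [0.4, -0.2, 0.1]
gripper_width: 0.0849
grasp_force: 0.0
```

Call:
arm_command --pt "0 0 0 -0.3 0 0 0" --pt "0 0 0 -0.6 0 0 0" --pt "0 0 0 -0.9 0 0 0" --pt "0 0 0 -0.9 0 0 0" --pt "0 0 0 -0.9 0 0 0" --pt "0 0 0 -0.6 0 0 0" --pt "0 0 0 0 0 0 0" --pt "0 0 0 0 0 0 0"

```text
time: 29.95
tcp_pos: [0.4397, 0.0021, 0.203]
ee_rot: [3.141, -0.022, 0.002]
ft_force: [-0.4, 0.0, -1.9]
gripper_width: 0.0853
grasp_force: 0.0
```

```bash
python3 - <<'E'
from h import *
st()
p,d,K,T=cap('top'); q,_,_,_=cap('scene')
c=np.zeros((600,800,3),np.uint8);c[:300,:400]=cv2.resize(p,(400,300));c[300:,:400]=cv2.resize(q,(400,300));c[:400,400:]=cv2.resize(q[140:340,240:440],(400,400))
cv2.imwrite('pics/f.png',c[:,:,::-1])
E
```

```text
t 29.95 tcp [0.4397 0.0021 0.203 ] xaxis yaw -0.81 x.z 0.07 y.z 0.03 F [-0.4  0.  -1.9] w 0.0853 g 0.0 q [ 0.35  0.15 -0.5   2.07  0.09  0.94 -1.77]
```

View pics/f.png

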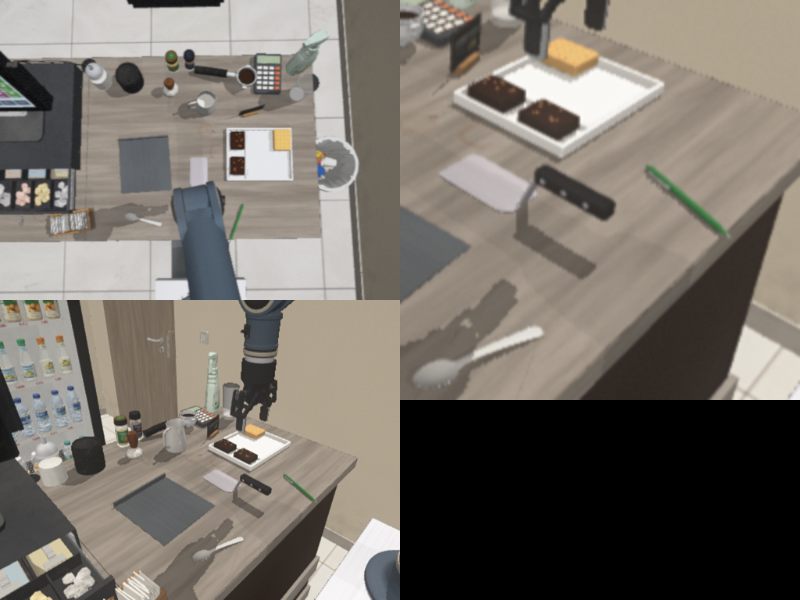

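The picture shows the server flat on bare worktop (blade at about (198,170), top view), the slab in the tray's far right corner at (283,138), and everything else in place. I'll hand in.

```bash
python3 -c "
from workcell import arm
print(arm.job_done())"
```

```text
the job is handed in; nothing more can be done
None
```

I moved the shortbread to the display tray and pushed it flat and square into the outer far corner (any gap to the right rim is about 1 mm or less); I then laid the server flat on the bare worktop and handed the job in at about 30 s, with the brownies, pitcher and card left in place.

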